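# Pack out and clamp the embossing die

## Robot

A 7-joint arm with a two-finger parallel gripper is mounted at the origin on the work surface. World frame = base frame: x ahead of the robot, y to its left, z up, the work surface at z = 0. Lengths are in m, angles in rad, forces in N, time in s.
With the tool pointing down it reaches from about 0.35 to 0.9 m from the base axis. Payload 8.1 kg.
Tool frame: the origin (TCP) lies at the very end of the fingers, on their centre line; the grasp point (between the pads) lies 19 mm behind it (env.hold_point_z is the distance from the TCP to the grasp point, in m); z points along the fingers, x is the direction in which the jaws open and shut, and the axes are right-handed (so a half turn about z gives the same grasp; the last joint's range is limited). The gripper opens to 85 mm and grips with 20 to 120 N. Pads are 22 mm wide; open, the fingers measure 114 mm over their backs; the gripper's body (76 mm by 85 mm) begins 54 mm behind the grasp point. The pads swing forward as they close: fully open they stand 13 mm farther back than shut.
Start: joints at [1.193, 0.434, 0.025, 1.573, -0.012, 1.134, -0.075], TCP at [0.17, -0.602, 0.231] pointing down, gripper open.
Joint ranges: [-2.62, 2.62], [-0.44, 2.09], [-1.27, 1.32], [0.08, 2.57], [-1.32, 4.46], [0.12, 2], [-2.74, 2.74]. Speed limits (rad/s): [2.22, 2.22, 3.01, 3.01, 3.14, 3.14, 3.14].

## Interface

Orientations are given as a 3x3 rotation matrix whose columns are the frame's x, y, z axes.
In Python, from plant import env gives the robot as it stands.
- The arm moves only by the tool step_arm, never from a script. Its argument "series" is a list of rows, each a list of 3 entries, a list of its own where there are three numbers: the shift along the tool's x, y, z in cm, then the turn, a rotation vector about the tool's x, y, z in degrees, then the opening, from -1 (shut) to 1 (fully open). In form: [[[dx, dy, dz], [rx, ry, rz], claw], ...]. A call has 1 to 10 rows; each row shifts and turns the commanded pose from where the row before left it, along the tool's axes as they then stand; what a row does not reach is not made up. A row lasts 1/10 s, in which the tool goes at most 50 mm and 8.59 degrees, less where a joint would pass 70% of its speed; a pose out of reach is approached as far as the arm can. A call with a gripper value outside its range is refused whole. The fingers move at their own pace and stop on an object; "grip_force" is the grip in N (left out, the last holds). Time passes only in rows, so rows that do not move let the fingers close. It gives the time, the measured TCP pose, the force and the opening at its end, in the units of the state.
- env.sense(): the state, without advancing time (a new reading comes with each control period).
- env.capture(name): name is "side" or "top" or "wrist"; returns the picture (400x640x3 uint8, blue, green, red); there is no depth.
- env.camera_model(name): a dict with "K" (3x3 intrinsics, pixels), "dist_coeffs" ([k1, k2, p1, p2, k3] as OpenCV has them; the pictures are not rectified), "eye" and "attitude" of the camera in the world. Camera axes: x right, y down, z forward; pixel columns grow to the right and rows downward; lengths in m; the calibration is good to about 2 mm. A picture is of the moment at which its call begins: read the wrist's pose just before it. camera_model takes no time and is no camera call; for the wrist camera it gives the pose at the moment of the call.
- env.hand_in(): hands the job in, once; it reports no verdict.
The state is a dict: "t": time; "joints": joint angles; "dq": joint speeds; "effort": joint torques, N m; "tool_pos": TCP position; "tcp_rot": TCP orientation; "contact_force": force on the tool from outside, world axes, zero at the start; "wrist_torque": the same for the moment, N m; "gripper_width": opening from 0.0 (shut) to 1.0 (fully open).
Only numpy, scipy, OpenCV 4.12 (cv2) and the standard library are available. Lean on these libraries where they do the work, as an engineer would, in place of code of your own. Each camera call takes 0.05 s, during which the arm holds its last target. There are 200 camera calls.

## Task

The embossing die block is standing in the quick-action clamp with a gap between it and the jaw. Try the packing pieces from the tray in that gap, starting with the thinnest and without forcing them, until you have the one that just fits; leave that one standing on the clamp bed in the gap, with the other two standing in the tray, and turn the T-handle clockwise until you feel it bite and the block is clamped firmly. Don't disturb the things around.

Things in the scene. Friction and masses are not known exactly. Their poses are not given: they have to be found in the camera images.
- jaw_face (a point): Middle of the top edge of the clamp jaw's working face, jaw open (as at the start); fixed to the clamp. z up, y = the way the jaw closes, towards the die block, x along the jaw. The gap starts here and runs along +y to the die block; it is 21.2 to 29.2 mm wide, different at each start. The bed on which block and packing stand lies 30 mm below. Both top edges of the gap are rounded (3 and 4 mm).
- tee_bar (a point): Centre of the bar of the clamp's black T-handle: bar 92 mm long, 13 wide, 14 tall, on an upright 12 mm shaft; 38 mm above jaw_face and 72 mm from it along its -y. x along the bar, z up (the turning axis); turns with the handle. The cam head's top is 35 mm below the bar's centre, its collar 31 mm.
- tee (a joint): Angle of the T-handle, rad: 0 = open (bar along x of jaw_face), grows as it is turned clockwise seen from above, to a dead stop at 1.4. The jaw moves 3.2 mm per rad, 4.5 mm in all. About 0.22 N m turns it; once the jaw bites the effort rises, to some 0.4 N m. It stays where it is left.
- jaw: The sliding jaw itself (frame as jaw_face, origin at the bed plate's underside). It is sprung: once it bites it presses with 15 N, and 10 N more per further mm of closing; turning on to the dead stop does no harm.
- tray_in (a point): Middle of the inner floor of the shallow wooden tray in which the packing pieces stand, 100 x 200 mm outside, rim 18 mm high, walls and floor 5 mm; fixed. y along its length, x across it, z up. Inside it the pieces start in a row along y, 58 mm apart, in any order, thickness along x.
- clamp: Low quick-action edge clamp, fixed to the bench: aluminium bed 100 x 260 x 12 mm, blue cam head, dark steel jaw 84 mm long and 30 mm tall. The steel die block (1.2 kg, 80 mm along x, 70 along y, 30 tall, brass leaf on top) stands on the bed against a blue backstop of equal height. Axes as jaw_face, origin 42 mm under it.
- mallet: Wooden mallet lying on the mat, a bystander, head 64 mm across and 85 mm long; origin on the mat, handle along its x.
- edge_paint: Amber jar of edge paint with a black cap, 48 mm across, 60 mm tall, a bystander; origin at the middle of its foot.
- thread: Copper-coloured thread spool, 48 mm across, 50 mm tall, a bystander; origin at the middle of its foot.
- packer_20_mid (a point): Centre (half-way up) of the yellow packing piece, the thinnest: 20 mm thick (its x), 40 mm wide (its y), 75 mm tall (its z), plastic, standing upright, both lower long edges rounded 3 mm. Both ways round are alike.
- packer_20: The yellow packing piece; same axes, origin at the middle of its foot.
- packer_23_mid (a point): Centre (half-way up) of the white packing piece, the middle: 23 mm thick (its x), 40 mm wide (its y), 75 mm tall (its z), plastic, standing upright, both lower long edges rounded 3 mm. Both ways round are alike.
- packer_23: The white packing piece; same axes, origin at the middle of its foot.
- packer_26_mid (a point): Centre (half-way up) of the red packing piece, the thickest: 26 mm thick (its x), 40 mm wide (its y), 75 mm tall (its z), plastic, standing upright, both lower long edges rounded 3 mm. Both ways round are alike.
- packer_26: The red packing piece; same axes, origin at the middle of its foot.

How it is judged:
By the outcome, as a careful person would: the job done as asked, in the order asked, and still so for the second after the job is handed in, with the robot touching nothing.
It also fails if it takes over 72 s, if anything falls off the work surface, if the arm or the gripper's body presses on something with over 40 N, if the wrist force passes 120 N, or if a joint passes its speed limit or range.

## Working session

There is one attempt and no reset: what is moved stays moved. The work goes in short steps, Python scripts to look and compute and a tool call to move; the robot and the scene stay as the last step left them, time stands still between calls to the robot, and variables do not carry over. Pictures are saved under pics/ and viewed, on a budget of 10 in all, crops included, one or two more only if the job needs it, and the job is handed in when it is done.

Besides the shell and the picture viewer there is one more tool, called after "Emit:" as name(argument=value, ...), one argument or row to a line, values as JSON. step_arm: Moves the arm, as the interface text tells. Its arguments: {"type":"object","properties":{"series":{"type":"array","items":{"type":"array"}},"grip_force":{"type":"number"}},"required":["series"]}

```bash
mkdir -p pics; ls; python3 - <<'E'
from plant import env
import cv2,numpy as np
np.set_printoptions(precision=4,suppress=True)
for n in("top","side"):
    cv2.imwrite(f"pics/{n}0.png",env.capture(n)); m=env.camera_model(n); print(n,m)
s=env.sense();print(s, env.hold_point_z)
E
```

```text
pics
top {'K': array([[454.3481,   0.    , 323.1795],
       [  0.    , 454.3481, 195.663 ],
       [  0.    ,   0.    ,   1.    ]]), 'dist_coeffs': array([-0.1194,  0.    ,  0.    ,  0.    ,  0.    ]), 'eye': array([ 0.3278, -0.0616,  1.1076]), 'attitude': array([[ 0.0274, -0.9798,  0.1979],
       [-0.9995, -0.0303, -0.0116],
       [ 0.0174, -0.1975, -0.9802]])}
side {'K': array([[372.441 ,   0.    , 322.69  ],
       [  0.    , 372.441 , 198.3711],
       [  0.    ,   0.    ,   1.    ]]), 'dist_coeffs': array([-0.04,  0.  ,  0.  ,  0.  ,  0.  ]), 'eye': array([ 0.5134, -0.6613,  0.7156]), 'attitude': array([[ 0.9993, -0.0158,  0.0353],
       [-0.0359, -0.7176,  0.6956],
       [ 0.0144, -0.6963, -0.7176]])}
{'t': 0.1, 'joints': array([ 1.1934,  0.4351,  0.025 ,  1.574 , -0.0116,  1.134 , -0.0751]), 'dq': array([ 0.0002, -0.0011,  0.0018, -0.002 ,  0.0003, -0.0022, -0.0002]), 'effort': array([  0.0039, -67.1749,   1.0283, -31.6898,   0.0157,   0.0072,
         0.    ]), 'tool_pos': array([ 0.1694, -0.6011,  0.2306]), 'tcp_rot': array([[ 0.2713, -0.9625, -0.0005],
       [-0.9625, -0.2713,  0.0013],
       [-0.0014,  0.0001, -1.    ]]), 'contact_force': array([-0.216 , -0.662 ,  0.4493]), 'wrist_torque': array([-0.0578, -0.0006,  0.0466]), 'gripper_width': 0.997432886620118} 0.0187
```

View pics/top0.png

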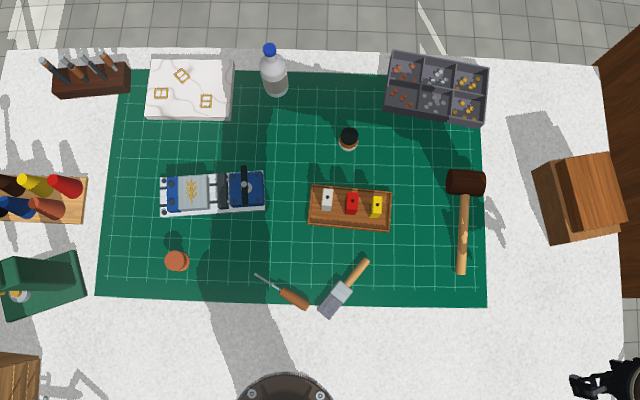

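View pics/side0.png

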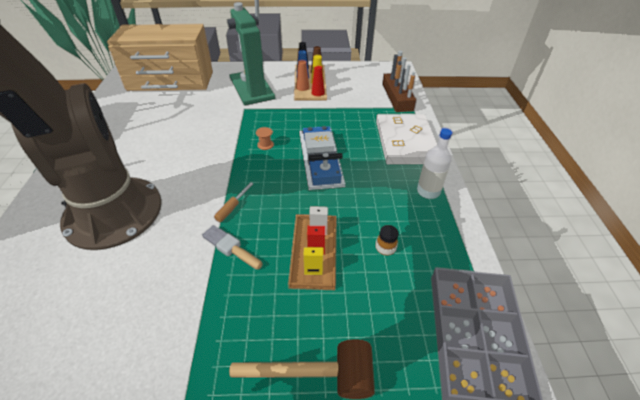

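The top view shows the clamp at about (212,192), with its head on the right and the block on the left. The tray is at about (350,207) with white (327,200), red (352,203) and yellow (377,206). The bystanders are clear of the path between them.

```bash
cat > h.py <<'E'
from plant import env
import cv2,numpy as np
np.set_printoptions(precision=4,suppress=True)
def cast(m,px,z):
    """pixels (n,2) -> world points on plane z"""
    u=cv2.undistortPoints(np.array(px,float).reshape(-1,1,2),m["K"],m["dist_coeffs"]).reshape(-1,2)
    d=np.c_[u,np.ones(len(u))]@np.array(m["attitude"]).T
    e=np.array(m["eye"]); return e+d*((z-e[2])/d[:,2])[:,None]
def proj(m,P):
    R=np.array(m["attitude"]).T
    return cv2.projectPoints(np.array(P,float).reshape(-1,1,3),cv2.Rodrigues(R)[0],-R@np.array(m["eye"]),m["K"],m["dist_coeffs"])[0].reshape(-1,2)
def tool(dw,R): return np.array(R).T@np.array(dw)*100
E
python3 - <<'E'
from h import *
im=cv2.imread("pics/top0.png");m=env.camera_model("top")
hsv=cv2.cvtColor(im,cv2.COLOR_BGR2HSV)
roi=np.zeros(im.shape[:2],np.uint8);roi[180:235,300:395]=255
for n,lo,hi in(("yel",(22,150,120),(35,255,255)),("red",(0,200,100),(6,255,255)),("wht",(0,0,170),(180,50,255))):
    k=cv2.inRange(hsv,lo,hi)&roi; c=max(cv2.findContours(k,0,2)[0],key=cv2.contourArea)
    r=cv2.minAreaRect(c);print(n,r,cast(m,[r[0]],.08))
k=cv2.inRange(hsv,(100,150,40),(125,255,200));k[:160]=0;k[225:]=0;k[:,:155]=0;k[:,275:]=0
for c in cv2.findContours(k,0,2)[0]:
    if cv2.contourArea(c)>30: r=cv2.minAreaRect(c);print("blue",r,cast(m,[r[0]],.042))
print("jaw",cast(m,[(218,191),(209,191)],.042),"bar",cast(m,[(245,186)],.08))
w=env.camera_model("wrist");print(w)
E
```

```text
yel ((375.0, 206.5), (21.0, 12.0), 90.0) [[ 0.5135 -0.1939  0.08  ]]
red ((351.5, 203.0), (11.887957572937012, 22.16529083251953), 4.39870548248291) [[ 0.52   -0.1395  0.08  ]]
wht ((327.11883544921875, 196.81187438964844), (9.552356719970703, 17.114639282226562), 5.710592269897461) [[ 0.5328 -0.0829  0.08  ]]
blue ((171.91184997558594, 194.0891571044922), (35.2225456237793, 12.843226432800293), 84.47245788574219) [[0.5355 0.2908 0.042 ]]
blue ((246.5, 188.5), (35.0, 33.0), 90.0) [[0.5548 0.1104 0.042 ]]
jaw [[0.5465 0.1788 0.042 ]
 [0.5459 0.2007 0.042 ]] bar [[0.5525 0.1081 0.08  ]]
{'K': array([[344.1498,   0.    , 320.5824],
       [  0.    , 344.1498, 199.9205],
       [  0.    ,   0.    ,   1.    ]]), 'dist_coeffs': array([-0.0642,  0.    ,  0.    ,  0.    ,  0.    ]), 'eye': array([ 0.2344, -0.5841,  0.373 ]), 'attitude': array([[ 0.2701, -0.928 , -0.2566],
       [-0.9628, -0.2606, -0.0711],
       [-0.0009,  0.2663, -0.9639]])}
```

Emit:
step_arm(
  series=[
    [[-2.9, -3.85, 0], [0, 0, 0], 1],
    [[-2.9, -3.85, 0], [0, 0, 0], 1],
    [[-2.9, -3.85, 0], [0, 0, 0], 1],
    [[-2.9, -3.85, 0], [0, 0, 0], 1],
    [[-2.9, -3.85, 0], [0, 0, 0], 1],
    [[-2.9, -3.85, 0], [0, 0, 0], 1],
    [[-2.9, -3.85, 0], [0, 0, 0], 1],
    [[-2.9, -3.85, 0], [0, 0, 0], 1],
    [[-2.9, -3.85, 0], [0, 0, 0], 1],
    [[-2.9, -3.85, 0], [0, 0, 0], 1],
  ],
)

```text
t: 1.1
tool_pos: [0.4621, -0.2163, 0.2312]
tcp_rot: [[0.271, -0.963, -0.0], [-0.963, -0.271, -0.0], [0.0, 0.0, -1.0]]
contact_force: [1.1, -0.3, -0.6]
gripper_width: 0.998
```

Emit:
step_arm(
  series=[
    [[-2.9, -3.85, 0], [0, 0, 0], 1],
    [[-2.9, -3.85, 0], [0, 0, 0], 1],
    [[0, 0, 0], [0, 0, 0], 1],
  ],
)

```text
t: 1.4
tool_pos: [0.5233, -0.1338, 0.2311]
tcp_rot: [[0.281, -0.96, 0.002], [-0.96, -0.281, 0.004], [-0.003, -0.003, -1.0]]
contact_force: [0.5, 0.7, 0.1]
gripper_width: 1.002
```

```bash
python3 - <<'E'
from h import *
s=env.sense();m=env.camera_model("wrist");im=env.capture("wrist");cv2.imwrite("pics/w1.png",im)
np.savez("w1.npz",**{k:np.array(v) for k,v in m.items()})
print(s["t"],s["tool_pos"],s["tcp_rot"],s["joints"])
E
```

```text
1.4 [ 0.5233 -0.1338  0.2311] [[ 0.2807 -0.9598  0.0017]
 [-0.9598 -0.2807  0.0036]
 [-0.003  -0.0027 -1.    ]] [ 0.3457  0.3138 -0.2474  1.7654  0.0819  1.0714 -1.2155]
```

View pics/w1.png

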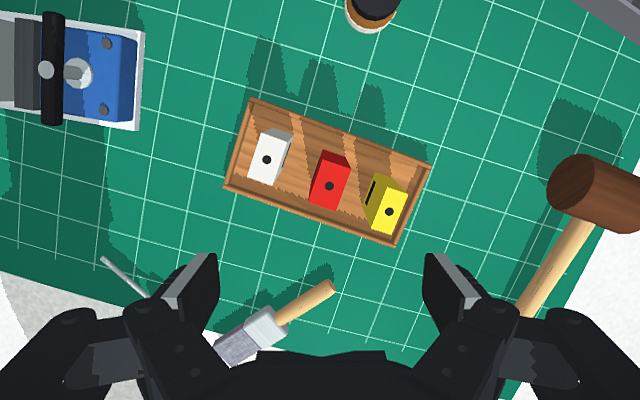

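Wrist view: the top-face dots are at white (267,159), red (329,186) and yellow (389,211). The thin direction of the pieces runs along the tray's length, so no quarter turn is needed.

```bash
python3 - <<'E'
from h import *
im=cv2.imread("pics/w1.png");m=dict(np.load("w1.npz"))
hsv=cv2.cvtColor(im,cv2.COLOR_BGR2HSV);H,S,V=cv2.split(hsv)
for n,(x,y) in dict(w=(267,159),r=(329,186),y=(389,211)).items():
    p=im[max(0,y-8):y+9,x-8:x+9].max(2);k=(p<90).astype(np.uint8);mo=cv2.moments(k,True)
    d=(x-8+mo["m10"]/mo["m00"],y-8+mo["m01"]/mo["m00"])
    if n=="w": k=cv2.inRange(hsv,(0,0,200),(180,40,255))
    if n=="r": k=cv2.inRange(hsv,(0,200,190),(8,255,255))
    if n=="y": k=cv2.inRange(hsv,(22,150,200),(35,255,255))
    k[:,:240]=0;k[260:]=0
    c=max(cv2.findContours(k,0,2)[0],key=cv2.contourArea)
    b=cast(m,c.reshape(-1,2),.08)[:,:2]; r=cv2.minAreaRect((b*1000).astype(np.float32))
    print(n,"dot",cast(m,[d],.08)[0],"rect mm",r)
k=cv2.inRange(hsv,(5,60,60),(22,255,255));k[:90]=0;k[260:]=0;k[:,:210]=0;k[:,435:]=0
k=cv2.morphologyEx(k,3,np.ones((9,9)));c=max(cv2.findContours(k,0,2)[0],key=cv2.contourArea)
print("tray rim",cv2.minAreaRect((cast(m,c.reshape(-1,2),.018)[:,:2]*1000).astype(np.float32)))
# clamp: bar & white bed edges
print("bar ends",cast(m,[(52,14),(51,123)],.087),"hub",cast(m,[(46,70)],.087))
print("bed corner",cast(m,[(144,33),(138,129)],.012))
E
```

```text
w dot [ 0.5323 -0.0834  0.08  ] rect mm ((532.1896362304688, -83.38041687011719), (23.713890075683594, 40.556297302246094), 85.90109252929688)
r dot [ 0.525  -0.1414  0.08  ] rect mm ((525.3499145507812, -141.2958984375), (26.17915153503418, 39.88035583496094), 87.38874816894531)
y dot [ 0.5175 -0.1997  0.08  ] rect mm ((517.7367553710938, -199.7954559326172), (20.40764045715332, 40.70359420776367), 87.40715026855469)
tray rim ((520.942138671875, -141.04998779296875), (200.77818298339844, 101.03418731689453), 85.9989242553711)
bar ends [[0.6002 0.1118 0.087 ]
 [0.5132 0.1022 0.087 ]] hub [[0.5556 0.1114 0.087 ]]
bed corner [[0.6085 0.0733 0.012 ]
 [0.5131 0.0633 0.012 ]]
```

Emit:
step_arm(
  series=[
    [[3.1, 1.2, 2], [0, 0, 0], 0.06],
    [[3.1, 1.2, 2], [0, 0, 0], 0.06],
    [[0, 0, 3], [0, 0, 6.3], 0.06],
    [[0, 0, 3], [0, 0, 6.3], 0.06],
    [[0, 0, 2.5], [0, 0, 6.3], 0.06],
    [[0, 0, 0], [0, 0, 0], 0.06],
    [[0, 0, 0], [0, 0, 0], 0.06],
  ],
)

```text
t: 2.15
tool_pos: [0.513, -0.2081, 0.1065]
tcp_rot: [[-0.053, -0.999, -0.001], [-0.999, 0.053, -0.0], [0.0, 0.001, -1.0]]
contact_force: [-0.5, -0.2, -0.7]
gripper_width: 0.532
```

```bash
cat >> h.py <<'E'
def to(P,yaw,R=None):
    """tool-frame cm and tool-rz deg to bring TCP to P with tool x at yaw (deg, world)"""
    s=env.sense();R=np.array(s["tcp_rot"])
    a=np.degrees(np.arctan2(R[1,0],R[0,0]))
    print("t",s["t"],"pos",s["tool_pos"],"yaw %.2f"%a,"tilt",R[:,2],"F",s["contact_force"],"w %.3f"%s["gripper_width"],"q7 %.2f"%s["joints"][6])
    print("dxyz cm",tool(np.array(P)-s["tool_pos"],R),"rz",-(yaw-a))
E
python3 -c "
from h import *
to((.5175,-.1997,.044),-92.6)"
```

```text
t 2.15 pos [ 0.513  -0.2081  0.1065] yaw -93.02 tilt [-0.0011 -0.0002 -1.    ] F [-0.5455 -0.2404 -0.6644] w 0.532 q7 -1.41
dxyz cm [-0.8677 -0.412   6.2543] rz -0.41973731156734573
```

Emit:
step_arm(
  series=[
    [[-0.87, -0.41, 0.5], [0, 0, -0.4], 0.06],
    [[0, 0, 2], [0, 0, 0], 0.06],
    [[0, 0, 2], [0, 0, 0], 0.06],
    [[0, 0, 1.7], [0, 0, 0], 0.06],
    [[0, 0, 0], [0, 0, 0], 0.06],
  ],
)

```text
t: 2.65
tool_pos: [0.5178, -0.1982, 0.0435]
tcp_rot: [[-0.046, -0.999, -0.001], [-0.999, 0.046, 0.001], [-0.001, 0.001, -1.0]]
contact_force: [-1.0, 0.6, 0.3]
gripper_width: 0.532
```

Emit:
step_arm(
  series=[
    [[0, 0, 0], [0, 0, 0], -1],
    [[0, 0, 0], [0, 0, 0], -1],
    [[0, 0, 0], [0, 0, 0], -1],
    [[0, 0, 0], [0, 0, 0], -1],
  ],
  grip_force=40,
)

```text
t: 3.05
tool_pos: [0.5191, -0.1991, 0.0456]
tcp_rot: [[-0.048, -0.999, 0.002], [-0.999, 0.048, -0.001], [0.0, -0.002, -1.0]]
contact_force: [-1.0, 0.1, 7.7]
gripper_width: 0.227
```

```bash
python3 - <<'E'
from h import *
to((.5175,-.1997,.044),-92.6)
cv2.imwrite("pics/w2.png",env.capture("wrist"))
E
```

```text
t 3.05 pos [ 0.5191 -0.1991  0.0456] yaw -92.74 tilt [ 0.0022 -0.0006 -1.    ] F [-0.9961  0.1402  7.6805] w 0.227 q7 -1.44
dxyz cm [0.0628 0.1607 0.1579] rz -0.14469477077071247
```

View pics/w2.png

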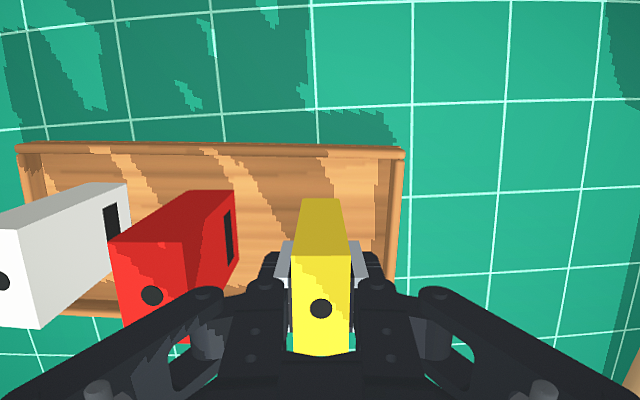

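Yellow is gripped between the pads (opening 19 mm), and white and red are undisturbed. I'll lift it and look at the gap from beside the clamp.

Emit:
step_arm(
  series=[
    [[0, 0, -2], [0, 0, 0], -1],
    [[0, 0, -4.5], [0, 0, 0], -1],
    [[0, 0, -4.5], [0, 0, 0], -1],
    [[-4.55, 0.9, -2], [0, 0, 0], -1],
    [[-4.55, 0.9, -2], [0, 0, 0], -1],
    [[-4.55, 0.9, -2], [0, 0, 0], -1],
    [[-4.55, 0.9, -1], [0, 0, 0], -1],
    [[-4.55, 0.9, 0], [0, 0, 0], -1],
    [[-4.55, 0.9, 0], [0, 0, 0], -1],
    [[-4.55, 0.9, 0], [0, 0, 0], -1],
  ],
)

```text
t: 4.1
tool_pos: [0.4702, 0.1224, 0.2244]
tcp_rot: [[-0.048, -0.999, 0.001], [-0.999, 0.048, -0.0], [-0.0, -0.001, -1.0]]
contact_force: [2.1, 0.8, -0.4]
gripper_width: 0.229
```

Emit:
step_arm(
  series=[
    [[0, 0, 0], [0, 0, -4.3], -1],
    [[0, 0, 0], [0, 0, -4.3], -1],
    [[0, 0, 0], [0, 0, 0], -1],
  ],
)

```text
t: 4.4
tool_pos: [0.4705, 0.121, 0.224]
tcp_rot: [[0.104, -0.995, 0.0], [-0.995, -0.104, -0.0], [0.0, -0.0, -1.0]]
contact_force: [0.5, -0.4, -1.2]
gripper_width: 0.227
```

```bash
python3 - <<'E'
from h import *
to((.548,.19,.20),-84)
m=env.camera_model("wrist");cv2.imwrite("pics/w3.png",env.capture("wrist"))
np.savez("w3.npz",**{k:np.array(v) for k,v in m.items()})
E
```

```text
t 4.4 pos [0.4705 0.121  0.224 ] yaw -84.04 tilt [ 0.0003 -0.0002 -1.    ] F [ 0.544  -0.3555 -1.2221] w 0.227 q7 -1.92
dxyz cm [-6.0564 -8.4196  2.3975] rz -0.035270824247959354
```

View pics/w3.png

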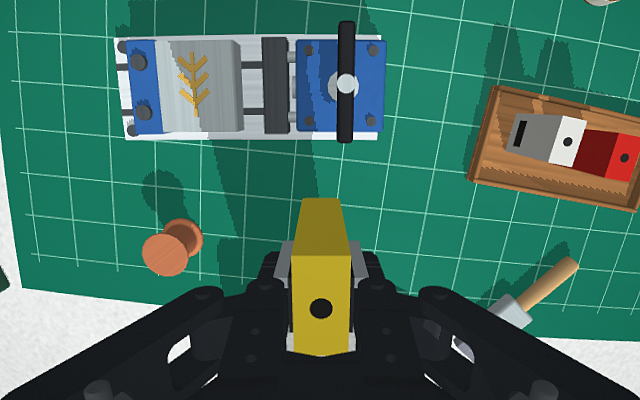

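Wrist view: the block's top edge is at about col 241, the jaw's left edge at about col 263, and the bar runs from (346,22) to (345,142). The gap is clear.

```bash
python3 - <<'E'
from h import *
im=cv2.imread("pics/w3.png");m=dict(np.load("w3.npz"));g=cv2.cvtColor(im,cv2.COLOR_BGR2GRAY).astype(np.float32)
# jaw orientation: left edge of dark jaw
k=cv2.inRange(im,(0,0,0),(75,75,75));k[:30]=0;k[140:]=0;k[:,:255]=0;k[:,291:]=0
c=max(cv2.findContours(k,0,2)[0],key=cv2.contourArea)
print("jaw top",cv2.minAreaRect((cast(m,c.reshape(-1,2),.042)[:,:2]*1000).astype(np.float32)))
k=(g<50).astype(np.uint8);k[:15]=0;k[150:]=0;k[:,:330]=0;k[:,362:]=0
k=cv2.morphologyEx(k,2,np.ones((5,3),np.uint8))
c=max(cv2.findContours(k,0,2)[0],key=cv2.contourArea)
print("bar top",cv2.minAreaRect((cast(m,c.reshape(-1,2),.087)[:,:2]*1000).astype(np.float32)))
ex=np.array([np.cos(np.radians(6)),np.sin(np.radians(6))]);ey=np.array([-ex[1],ex[0]]);o=np.array([.549,.1786])
for x in(-.03,-.015,0.012,.025):
    t=np.arange(-.032,.05,.001)
    P=np.c_[o+x*ex+t[:,None]*ey,np.full(len(t),.042)];q=proj(m,P).astype(np.float32)
    v=cv2.remap(g,q[:,0].reshape(1,-1),q[:,1].reshape(1,-1),1)[0]
    print(x,"from -32mm:",v.astype(int).tolist())
E
```

```text
jaw top ((550.5064697265625, 172.53509521484375), (83.01447296142578, 31.33553123474121), 4.684579849243164)
bar top ((582.18603515625, 112.12480926513672), (38.34443283081055, 13.112102508544922), 5.323225975036621)
-0.03 from -32mm: [71, 72, 70, 62, 62, 105, 121, 118, 117, 118, 121, 113, 75, 54, 67, 67, 67, 66, 66, 66, 66, 65, 65, 63, 64, 66, 66, 66, 64, 63, 63, 65, 64, 51, 78, 158, 193, 186, 185, 185, 185, 185, 185, 185, 185, 185, 186, 186, 185, 185, 185, 187, 181, 147, 109, 101, 103, 104, 101, 112, 124, 131, 149, 147, 149, 148, 146, 145, 146, 148, 147, 146, 142, 144, 150, 146, 142, 143, 143, 145, 147, 147]
-0.015 from -32mm: [71, 71, 69, 57, 79, 171, 200, 193, 194, 194, 132, 47, 43, 60, 67, 68, 69, 68, 67, 67, 67, 65, 64, 64, 64, 64, 66, 65, 64, 62, 63, 65, 62, 46, 113, 189, 193, 189, 188, 188, 188, 188, 188, 188, 188, 187, 187, 188, 188, 187, 188, 189, 185, 143, 105, 102, 104, 103, 100, 113, 124, 131, 153, 147, 148, 148, 147, 148, 148, 149, 148, 145, 143, 144, 148, 144, 141, 143, 144, 145, 146, 148]
0.012 from -32mm: [70, 69, 67, 59, 88, 172, 198, 192, 193, 203, 151, 27, 46, 63, 68, 68, 68, 67, 67, 68, 67, 66, 64, 63, 65, 66, 67, 67, 64, 63, 64, 66, 62, 45, 125, 189, 193, 189, 189, 189, 189, 189, 189, 188, 188, 188, 187, 187, 186, 187, 187, 189, 193, 123, 97, 104, 104, 103, 103, 112, 124, 135, 149, 148, 150, 149, 148, 149, 150, 150, 149, 147, 144, 146, 148, 144, 143, 145, 146, 148, 148, 149]
0.025 from -32mm: [70, 71, 67, 54, 80, 137, 142, 140, 140, 140, 143, 129, 74, 61, 67, 68, 68, 67, 66, 66, 66, 65, 64, 65, 65, 66, 66, 65, 63, 62, 65, 66, 61, 46, 98, 198, 192, 190, 189, 190, 189, 189, 189, 189, 189, 189, 188, 189, 189, 189, 189, 191, 188, 138, 103, 104, 105, 103, 104, 113, 124, 135, 147, 149, 150, 149, 150, 150, 150, 150, 149, 146, 145, 147, 149, 144, 144, 147, 146, 147, 148, 150]
```

Emit:
step_arm(
  series=[
    [[-2.15, -2.82, 0], [0, 0, 0], -1],
    [[-2.15, -2.82, 0], [0, 0, 0], -1],
    [[-2.15, -2.82, 2], [0, 0, 0], -1],
    [[0, 0, 4], [0, 0, 0], -1],
    [[0, 0, 4], [0, 0, 0], -1],
    [[0, 0, 2.4], [0, 0, 0], -1],
    [[0, 0, 0], [0, 0, 0], -1],
    [[0, 0, 0], [0, 0, 0], -1],
  ],
)

```text
t: 5.25
tool_pos: [0.5487, 0.1933, 0.1003]
tcp_rot: [[0.1, -0.995, -0.0], [-0.995, -0.1, -0.0], [0.0, 0.0, -1.0]]
contact_force: [-0.5, 0.6, -0.1]
gripper_width: 0.23
```

```bash
python3 - <<'E'
from h import *
to((.548,.194,.056),-84)
a=env.capture("wrist");b=env.capture("side")[100:220,250:400];b=cv2.resize(b,(500,400),interpolation=2)
cv2.imwrite("pics/w4.png",np.hstack([a[:, 170:470],b]))
E
```

```text
t 5.25 pos [0.5487 0.1933 0.1003] yaw -84.26 tilt [-0.0001 -0.0001 -1.    ] F [-0.4918  0.5886 -0.0663] w 0.230 q7 -2.08
dxyz cm [-0.0749  0.0595  4.4256] rz -0.26178159205623786
```

View pics/w4.png

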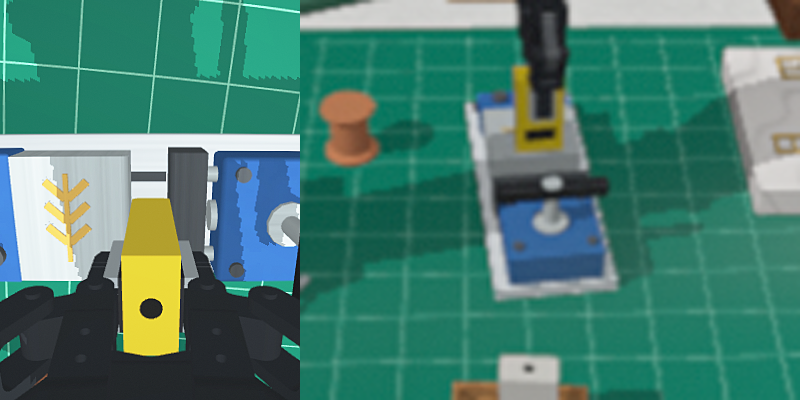

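The yellow piece hangs over the white gap strip between block (left) and jaw (right). I'll lower it.

Emit:
step_arm(
  series=[
    [[-0.07, 0.05, 1], [0, 0, -0.26], -1],
    [[0, 0, 0.7], [0, 0, 0], -1],
    [[0, 0, 0.7], [0, 0, 0], -1],
    [[0, 0, 0], [0, 0, 0], -1],
  ],
)

```text
t: 5.75
tool_pos: [0.5471, 0.1938, 0.0746]
tcp_rot: [[0.106, -0.994, -0.002], [-0.994, -0.106, -0.001], [0.001, 0.002, -1.0]]
contact_force: [-0.2, -0.6, -1.1]
gripper_width: 0.228
```

Emit:
step_arm(
  series=[
    [[0, 0, 0.7], [0, 0, 0], -1],
    [[0, 0, 0.7], [0, 0, 0], -1],
    [[0, 0, 0.5], [0, 0, 0], -1],
    [[0, 0, 0], [0, 0, 0], -1],
  ],
)

```text
t: 6.15
tool_pos: [0.5472, 0.1939, 0.0557]
tcp_rot: [[0.106, -0.994, -0.001], [-0.994, -0.106, -0.001], [0.0, 0.001, -1.0]]
contact_force: [-0.1, -2.3, -1.3]
gripper_width: 0.224
```

Emit:
step_arm(
  series=[
    [[-0.2, 0, 0], [0, 0, 0], -1],
    [[0, 0, 0], [0, 0, 0], -1],
  ],
)

```text
t: 6.35
tool_pos: [0.5476, 0.1965, 0.0569]
tcp_rot: [[0.106, -0.994, 0.0], [-0.994, -0.106, 0.0], [-0.0, -0.0, -1.0]]
contact_force: [-0.0, -0.7, -0.3]
gripper_width: 0.223
```

Emit:
step_arm(
  series=[
    [[-0.1, 0, 0], [0, 0, 0], -1],
    [[0, 0, 0], [0, 0, 0], -1],
  ],
)

```text
t: 6.55
tool_pos: [0.5477, 0.1966, 0.0569]
tcp_rot: [[0.106, -0.994, 0.0], [-0.994, -0.106, -0.001], [0.001, -0.0, -1.0]]
contact_force: [0.2, -2.8, 0.8]
gripper_width: 0.226
```

Emit:
step_arm(
  series=[
    [[0.5, 0, 0], [0, 0, 0], -1],
    [[0, 0, 0], [0, 0, 0], -1],
  ],
)

```text
t: 6.75
tool_pos: [0.5481, 0.1923, 0.0569]
tcp_rot: [[0.106, -0.994, 0.0], [-0.994, -0.106, 0.001], [-0.001, -0.0, -1.0]]
contact_force: [0.8, 0.1, -1.8]
gripper_width: 0.227
```

Emit:
step_arm(
  series=[
    [[0.1, 0, 0], [0, 0, 0], -1],
    [[0, 0, 0], [0, 0, 0], -1],
  ],
)

```text
t: 6.95
tool_pos: [0.5481, 0.192, 0.0568]
tcp_rot: [[0.107, -0.994, 0.0], [-0.994, -0.107, 0.001], [-0.001, -0.0, -1.0]]
contact_force: [-0.7, 3.6, 0.2]
gripper_width: 0.229
```

Emit:
step_arm(
  series=[
    [[0.1, 0, 0], [0, 0, 0], -1],
    [[0, 0, 0], [0, 0, 0], -1],
  ],
)

```text
t: 7.15
tool_pos: [0.5481, 0.192, 0.0569]
tcp_rot: [[0.107, -0.994, 0.0], [-0.994, -0.107, 0.002], [-0.002, -0.001, -1.0]]
contact_force: [-0.6, 5.8, -0.9]
gripper_width: 0.227
```

Emit:
step_arm(
  series=[
    [[-0.7, 0, 0], [0, 0, 0], -1],
    [[0, 0, 0], [0, 0, 0], -1],
  ],
)

```text
t: 7.35
tool_pos: [0.5475, 0.1965, 0.0565]
tcp_rot: [[0.106, -0.994, -0.0], [-0.994, -0.106, -0.002], [0.002, 0.0, -1.0]]
contact_force: [0.1, 1.0, 0.0]
gripper_width: 0.228
```

Emit:
step_arm(
  series=[
    [[-0.1, 0, 0], [0, 0, 0], -1],
    [[0, 0, 0], [0, 0, 0], -1],
  ],
)

```text
t: 7.55
tool_pos: [0.5475, 0.1967, 0.0566]
tcp_rot: [[0.105, -0.994, -0.0], [-0.994, -0.105, -0.002], [0.002, 0.0, -1.0]]
contact_force: [0.1, -4.9, 1.5]
gripper_width: 0.226
```

Emit:
step_arm(
  series=[
    [[0.4, 0, 0], [0, 0, 0], -1],
    [[0, 0, 0], [0, 0, 0], -1],
  ],
)

```text
t: 7.75
tool_pos: [0.5478, 0.194, 0.0567]
tcp_rot: [[0.106, -0.994, 0.0], [-0.994, -0.106, 0.0], [-0.0, -0.0, -1.0]]
contact_force: [-0.1, 0.8, -1.3]
gripper_width: 0.23
```

Yellow goes in, with about 4.6 mm of play, so the gap is about 24.6 mm. I'll touch it down near the bed, then take it back to the tray.

Emit:
step_arm(
  series=[
    [[0, 0, 0.25], [0, 0, 0], -1],
    [[0, 0, 0], [0, 0, 0], -1],
  ],
)

```text
t: 7.95
tool_pos: [0.5475, 0.1945, 0.0539]
tcp_rot: [[0.107, -0.994, -0.0], [-0.994, -0.107, 0.0], [-0.0, 0.0, -1.0]]
contact_force: [-1.2, 0.2, -0.1]
gripper_width: 0.23
```

Emit:
step_arm(
  series=[
    [[0, 0, -4], [0, 0, 0], -1],
    [[0, 0, -4.8], [0, 0, 0], -1],
    [[0, 0, -4.8], [0, 0, 4.3], -1],
    [[0, 0, -1], [0, 0, 4.4], -1],
    [[4.9, 0.13, 0], [0, 0, 0], -1],
    [[4.9, 0.13, 0], [0, 0, 0], -1],
    [[4.9, 0.13, 0], [0, 0, 0], -1],
    [[4.9, 0.13, 0], [0, 0, 0], -1],
    [[4.9, 0.13, 0], [0, 0, 0], -1],
    [[4.9, 0.13, 0], [0, 0, 0], -1],
  ],
)

```text
t: 8.95
tool_pos: [0.5263, -0.1007, 0.2003]
tcp_rot: [[-0.045, -0.999, 0.001], [-0.999, 0.045, 0.0], [-0.0, -0.0, -1.0]]
contact_force: [1.2, 0.3, -0.9]
gripper_width: 0.227
```

Emit:
step_arm(
  series=[
    [[4.9, 0.13, 0], [0, 0, 0], -1],
    [[4.9, 0.13, 0], [0, 0, 0], -1],
    [[0, 0, 4], [0, 0, 0], -1],
    [[0, 0, 4], [0, 0, 0], -1],
    [[0, 0, 1], [0, 0, 0], -1],
    [[0, 0, 0], [0, 0, 0], -1],
    [[0, 0, 0], [0, 0, 0], -1],
  ],
)

```text
t: 9.65
tool_pos: [0.5208, -0.1966, 0.1116]
tcp_rot: [[-0.044, -0.999, 0.002], [-0.999, 0.044, -0.0], [0.0, -0.002, -1.0]]
contact_force: [-0.6, 0.4, -0.9]
gripper_width: 0.23
```

```bash
python3 -c "
from h import *
to((.5190,-.1995,.047),-92.7)"
```

```text
t 9.65 pos [ 0.5208 -0.1966  0.1116] yaw -92.54 tilt [ 0.0017 -0.0003 -1.    ] F [-0.6089  0.3655 -0.8936] w 0.230 q7 -1.44
dxyz cm [0.2964 0.1744 6.4616] rz 0.15735872474074597
```

Emit:
step_arm(
  series=[
    [[0.3, 0.17, 2], [0, 0, 0.15], -1],
    [[0, 0, 2], [0, 0, 0], -1],
    [[0, 0, 1.7], [0, 0, 0], -1],
    [[0, 0, 0.5], [0, 0, 0], -1],
    [[0, 0, 0.25], [0, 0, 0], -1],
    [[0, 0, 0], [0, 0, 0], -1],
  ],
)

```text
t: 10.25
tool_pos: [0.5187, -0.2, 0.0469]
tcp_rot: [[-0.048, -0.999, 0.002], [-0.999, 0.048, -0.001], [0.0, -0.002, -1.0]]
contact_force: [0.9, -0.2, -1.1]
gripper_width: 0.227
```

Emit:
step_arm(
  series=[
    [[0, 0, 0], [0, 0, 0], -0.2],
    [[0, 0, 0], [0, 0, 0], 0.06],
    [[0, 0, 0], [0, 0, 0], 0.06],
    [[0, 0, 0], [0, 0, 0], 0.06],
    [[0, 0, -2], [0, 0, 0], 0.06],
    [[0, 0, -4], [0, 0, 0], 0.06],
    [[0, 0, -4.5], [0, 0, 0], 0.06],
    [[0, 0, 0], [0, 0, 0], 0.06],
  ],
)

```text
t: 11.05
tool_pos: [0.5212, -0.2008, 0.1565]
tcp_rot: [[-0.048, -0.999, 0.009], [-0.999, 0.048, -0.003], [0.002, -0.009, -1.0]]
contact_force: [0.8, 0.6, -0.6]
gripper_width: 0.532
```

```bash
python3 - <<'E'
from h import *
to((.5323,-.0834,.10),-94.1)
m=env.camera_model("wrist");im=env.capture("wrist");cv2.imwrite("pics/w5.png",im);np.savez("w5.npz",**{k:np.array(v) for k,v in m.items()})
E
```

```text
t 11.05 pos [ 0.5212 -0.2008  0.1565] yaw -92.76 tilt [ 0.0092 -0.0028 -1.    ] F [ 0.8492  0.5833 -0.6463] w 0.532 q7 -1.43
dxyz cm [-11.7905  -0.488    5.6247] rz 1.3398913192081494
```

View pics/w5.png

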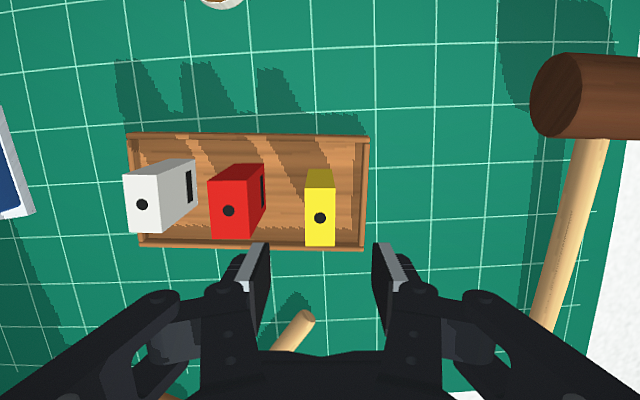

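Yellow stands upright in the tray again at (320,215). White is next.

Emit:
step_arm(
  series=[
    [[-3.93, -0.16, 0], [0, 0, 0.65], 0.06],
    [[-3.93, -0.16, 1], [0, 0, 0.65], 0.06],
    [[-3.93, -0.16, 2], [0, 0, 0], 0.06],
    [[0, 0, 2.6], [0, 0, 0], 0.06],
    [[0, 0, 0], [0, 0, 0], 0.06],
    [[0, 0, 0], [0, 0, 0], 0.06],
  ],
)

```text
t: 11.7
tool_pos: [0.5287, -0.0832, 0.0941]
tcp_rot: [[-0.071, -0.997, -0.002], [-0.997, 0.071, -0.0], [0.001, 0.002, -1.0]]
contact_force: [1.1, -0.6, 0.7]
gripper_width: 0.53
```

```bash
python3 -c "
from h import *
to((.5323,-.0834,.044),-94.1)"
```

```text
t 11.7 pos [ 0.5287 -0.0832  0.0941] yaw -94.09 tilt [-0.0024 -0.0004 -1.    ] F [ 1.0843 -0.5859  0.7196] w 0.530 q7 -1.70
dxyz cm [-0.011  -0.3676  5.0134] rz 0.006908825051212375
```

Emit:
step_arm(
  series=[
    [[0, -0.37, 1.5], [0, 0, 0], 0.06],
    [[0, 0, 2], [0, 0, 0], 0.06],
    [[0, 0, 1.5], [0, 0, 0], 0.06],
    [[0, 0, 0], [0, 0, 0], 0.06],
    [[0, 0, 0], [0, 0, 0], -1],
    [[0, 0, 0], [0, 0, 0], -1],
    [[0, 0, 0], [0, 0, 0], -1],
    [[0, 0, 0], [0, 0, 0], -1],
  ],
  grip_force=40,
)

```text
t: 12.5
tool_pos: [0.5338, -0.0829, 0.0454]
tcp_rot: [[-0.071, -0.997, 0.001], [-0.997, 0.071, -0.0], [0.0, -0.001, -1.0]]
contact_force: [-0.0, 0.7, 2.4]
gripper_width: 0.264
```

Emit:
step_arm(
  series=[
    [[0, 0, -2], [0, 0, 0], -1],
    [[0, 0, -4.5], [0, 0, 0], -1],
    [[0, 0, -4.5], [0, 0, 0], -1],
    [[0, 0, -4], [0, 0, 0], -1],
    [[0, 0, 0], [0, 0, 0], -1],
  ],
)

```text
t: 13.0
tool_pos: [0.5365, -0.0828, 0.2006]
tcp_rot: [[-0.071, -0.997, 0.01], [-0.997, 0.071, -0.001], [0.0, -0.01, -1.0]]
contact_force: [1.1, 0.3, -1.2]
gripper_width: 0.265
```

```bash
python3 -c "
from h import *
to((.548,.1943,.20),-83.9)"
```

```text
t 13.0 pos [ 0.5365 -0.0828  0.2006] yaw -94.05 tilt [ 0.01   -0.0009 -0.9999] F [ 1.1251  0.2679 -1.1847] w 0.265 q7 -1.66
dxyz cm [-27.7209   0.8147   0.0503] rz -10.154398785368272
```

Emit:
step_arm(
  series=[
    [[-4.62, 0.13, 0], [0, 0, 0], -1],
    [[-4.62, 0.13, 0], [0, 0, 0], -1],
    [[-4.62, 0.13, 0], [0, 0, 0], -1],
    [[-4.62, 0.13, 0], [0, 0, 0], -1],
    [[-4.62, 0.13, 0], [0, 0, 0], -1],
    [[-4.62, 0.13, 0], [0, 0, 0], -1],
    [[0, 0, 2], [0, 0, -5.1], -1],
    [[0, 0, 4], [0, 0, -5.1], -1],
    [[0, 0, 4], [0, 0, 0], -1],
    [[0, 0, 0], [0, 0, 0], -1],
  ],
)

```text
t: 14.0
tool_pos: [0.5413, 0.1925, 0.0897]
tcp_rot: [[0.107, -0.994, -0.009], [-0.994, -0.107, -0.004], [0.003, 0.009, -1.0]]
contact_force: [-1.3, -0.2, -1.1]
gripper_width: 0.261
```

Emit:
step_arm(
  series=[
    [[0, 0, 0], [0, 0, 0], -1],
    [[0, 0, 0], [0, 0, 0], -1],
  ],
)

```text
t: 14.2
tool_pos: [0.5463, 0.1949, 0.0967]
tcp_rot: [[0.107, -0.994, 0.003], [-0.994, -0.107, 0.001], [-0.001, -0.003, -1.0]]
contact_force: [0.6, 0.4, -0.1]
gripper_width: 0.268
```

```bash
python3 -c "
from h import *
to((.548,.1943,.0755),-83.9)"
```

```text
t 14.2 pos [0.5463 0.1949 0.0967] yaw -83.88 tilt [ 0.0026  0.0012 -1.    ] F [ 0.6079  0.3728 -0.1069] w 0.268 q7 -2.08
dxyz cm [ 0.0844 -0.1606  2.1198] rz 0.02463153615096303
```

Emit:
step_arm(
  series=[
    [[0.07, -0.15, 0.5], [0, 0, 0], -1],
    [[0, 0, 0.6], [0, 0, 0], -1],
    [[0, 0, 0], [0, 0, 0], -1],
    [[0, 0, 0], [0, 0, 0], -1],
  ],
)

```text
t: 14.6
tool_pos: [0.5466, 0.1938, 0.0838]
tcp_rot: [[0.107, -0.994, -0.0], [-0.994, -0.107, -0.0], [0.0, 0.0, -1.0]]
contact_force: [-0.8, -0.4, -0.7]
gripper_width: 0.264
```

```bash
python3 -c "
from h import *
to((.548,.1943,.0755),-83.9)"
```

```text
t 14.6 pos [0.5466 0.1938 0.0838] yaw -83.86 tilt [-0.0001 -0.0001 -1.    ] F [-0.8185 -0.4374 -0.7247] w 0.264 q7 -2.08
dxyz cm [-0.0394 -0.147   0.8268] rz 0.044384266480662404
```

Emit:
step_arm(
  series=[
    [[-0.04, -0.1, 0.4], [0, 0, 0], -1],
    [[0, 0, 0.4], [0, 0, 0], -1],
    [[0, 0, 0], [0, 0, 0], -1],
  ],
)

```text
t: 14.9
tool_pos: [0.5472, 0.1941, 0.075]
tcp_rot: [[0.107, -0.994, -0.001], [-0.994, -0.107, -0.0], [0.0, 0.001, -1.0]]
contact_force: [-0.4, -0.7, -0.6]
gripper_width: 0.266
```

Emit:
step_arm(
  series=[
    [[0, 0, 0.4], [0, 0, 0], -1],
    [[0, 0, 0.4], [0, 0, 0], -1],
    [[0, 0, 0], [0, 0, 0], -1],
  ],
)

```text
t: 15.2
tool_pos: [0.5472, 0.1941, 0.067]
tcp_rot: [[0.107, -0.994, -0.001], [-0.994, -0.107, -0.0], [0.0, 0.001, -1.0]]
contact_force: [-0.4, 0.5, -1.0]
gripper_width: 0.262
```

Emit:
step_arm(
  series=[
    [[0, 0, 0.4], [0, 0, 0], -1],
    [[0, 0, 0.4], [0, 0, 0], -1],
    [[0, 0, 0], [0, 0, 0], -1],
  ],
)

```text
t: 15.5
tool_pos: [0.5472, 0.1941, 0.059]
tcp_rot: [[0.107, -0.994, -0.001], [-0.994, -0.107, -0.0], [0.0, 0.001, -1.0]]
contact_force: [-0.5, -1.1, -1.9]
gripper_width: 0.268
```

White goes in freely too. Now to measure its play, to tell whether red could still fit.

Emit:
step_arm(
  series=[
    [[-0.2, 0, 0], [0, 0, 0], -1],
    [[0, 0, 0], [0, 0, 0], -1],
  ],
)

```text
t: 15.7
tool_pos: [0.5473, 0.195, 0.0594]
tcp_rot: [[0.106, -0.994, -0.001], [-0.994, -0.106, -0.002], [0.002, 0.001, -1.0]]
contact_force: [1.3, -4.3, -4.1]
gripper_width: 0.269
```

Emit:
step_arm(
  series=[
    [[0.4, 0, 0], [0, 0, 0], -1],
    [[0, 0, 0], [0, 0, 0], -1],
  ],
)

```text
t: 15.9
tool_pos: [0.5477, 0.1934, 0.0599]
tcp_rot: [[0.108, -0.994, 0.0], [-0.994, -0.108, 0.002], [-0.002, -0.0, -1.0]]
contact_force: [-0.5, 4.0, -2.9]
gripper_width: 0.265
```

Emit:
step_arm(
  series=[
    [[-0.2, 0, 0], [0, 0, 0], -1],
    [[0, 0, 0], [0, 0, 0], -1],
  ],
)

```text
t: 16.1
tool_pos: [0.5477, 0.1947, 0.0599]
tcp_rot: [[0.108, -0.994, 0.0], [-0.994, -0.108, 0.0], [-0.0, -0.0, -1.0]]
contact_force: [-0.6, 0.6, -0.6]
gripper_width: 0.267
```

Emit:
step_arm(
  series=[
    [[0, 0, 0.4], [0, 0, 0], -1],
    [[0, 0, 0], [0, 0, 0], -1],
  ],
)

```text
t: 16.3
tool_pos: [0.5474, 0.194, 0.0552]
tcp_rot: [[0.107, -0.994, -0.0], [-0.994, -0.107, -0.0], [0.0, 0.001, -1.0]]
contact_force: [-0.2, -1.3, -0.7]
gripper_width: 0.262
```

White has about 1.6 mm of play, which again gives a gap of about 24.6 mm. Red at 26 mm cannot go in, so white is the one. I'll set it down and release it.

Emit:
step_arm(
  series=[
    [[0, 0, 0.2], [0, 0, 0], -1],
    [[0, 0, 0.08], [0, 0, 0], -1],
    [[0, 0, 0], [0, 0, 0], -1],
  ],
)

```text
t: 16.6
tool_pos: [0.5475, 0.1942, 0.0527]
tcp_rot: [[0.107, -0.994, -0.0], [-0.994, -0.107, -0.0], [0.0, 0.0, -1.0]]
contact_force: [0.3, 0.1, -0.4]
gripper_width: 0.266
```

Emit:
step_arm(
  series=[
    [[0, 0, 0], [0, 0, 0], -0.3],
    [[0, 0, 0], [0, 0, 0], -0.1],
    [[0, 0, 0], [0, 0, 0], -0.1],
    [[0, 0, -2], [0, 0, 0], -0.1],
    [[0, 0, -4], [0, 0, 0], -0.1],
    [[0, 0, -4], [0, 0, -8], -0.1],
    [[0, 0, -2], [0, 0, -8], -0.1],
    [[0, 0, 0], [0, 0, -8], -0.1],
    [[0, 0, 0], [0, 0, -8], -0.1],
    [[0, 0, 0], [0, 0, -8], 0],
  ],
)

```text
t: 17.6
tool_pos: [0.5477, 0.1942, 0.1733]
tcp_rot: [[0.725, -0.689, 0.001], [-0.689, -0.725, 0.0], [0.001, -0.001, -1.0]]
contact_force: [0.3, -0.1, -0.3]
gripper_width: 0.496
```

Emit:
step_arm(
  series=[
    [[0, 0, 0], [0, 0, -8], 0],
    [[0, 0, 0], [0, 0, -8], 0],
    [[0, 0, 0], [0, 0, -8], 0],
    [[0, 0, 0], [0, 0, -8], 0],
    [[0, 0, 0], [0, 0, -8], 0],
    [[0, 0, 0], [0, 0, -8], 0],
    [[0, 0, 0], [0, 0, -8], 0],
    [[0, 0, 0], [0, 0, -8], 0],
    [[0, 0, 0], [0, 0, -8], 0],
    [[0, 0, 0], [0, 0, -8], 0],
  ],
)

```text
t: 18.6
tool_pos: [0.5476, 0.1942, 0.173]
tcp_rot: [[0.804, 0.594, 0.0], [0.594, -0.804, -0.0], [0.0, 0.0, -1.0]]
contact_force: [-0.5, -0.2, 0.2]
gripper_width: 0.497
```

Emit:
step_arm(
  series=[
    [[0, 0, 0], [0, 0, -8], 0],
    [[0, 0, 0], [0, 0, -8], 0],
    [[0, 0, 0], [0, 0, -8], 0],
    [[0, 0, 0], [0, 0, -8], 0],
    [[0, 0, 0], [0, 0, -8], 0],
    [[0, 0, 0], [0, 0, -8], 0],
    [[0, 0, 0], [0, 0, -8], 0],
    [[0, 0, 0], [0, 0, -4], 0],
    [[0, 0, 0], [0, 0, 0], 0],
  ],
)

```text
t: 19.5
tool_pos: [0.5476, 0.194, 0.1727]
tcp_rot: [[-0.108, 0.994, -0.0], [0.994, 0.108, 0.0], [0.0, -0.0, -1.0]]
contact_force: [-0.2, -1.2, 0.1]
gripper_width: 0.498
```

```bash
python3 - <<'E'
from h import *
to((.5565,.1103,.13),96)
m=env.camera_model("wrist");im=env.capture("wrist");cv2.imwrite("pics/w6.png",im);np.savez("w6.npz",**{k:np.array(v) for k,v in m.items()})
E
```

```text
t 19.5 pos [0.5476 0.194  0.1727] yaw 96.19 tilt [-0.0004  0.     -1.    ] F [-0.1531 -1.181   0.1407] w 0.498 q7 0.70
dxyz cm [-8.4211 -0.018   4.2708] rz 0.1863698167806831
```

View pics/w6.png

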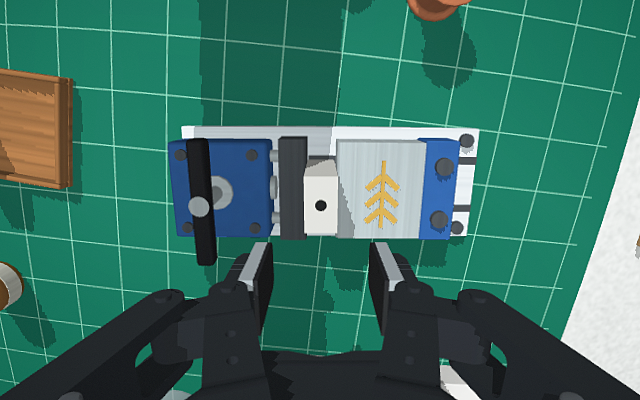

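White stands upright in the gap, dot at (320,205), and the bar runs from (199,139) to (206,264). I'll refine the bar's centre from this view.

```bash
python3 - <<'E'
from h import *
im=cv2.imread("pics/w6.png");m=dict(np.load("w6.npz"));g=cv2.cvtColor(im,cv2.COLOR_BGR2GRAY)
k=((g<45)).astype(np.uint8);k[:125]=0;k[275:]=0;k[:,:183]=0;k[:,225:]=0
k=cv2.morphologyEx(k,3,np.ones((25,1),np.uint8))
c=max(cv2.findContours(k,0,2)[0],key=cv2.contourArea)
print(cv2.boundingRect(c),cv2.minAreaRect((cast(m,c.reshape(-1,2),.087)[:,:2]*1000).astype(np.float32)))
print("ends",cast(m,[(199,139),(206,264)],.087),"white top",cast(m,[(320.5,205.5)],.087))
E
```

```text
(183, 138, 42, 128) ((555.3637084960938, 111.19688415527344), (93.07489013671875, 27.45969009399414), 0.4752797782421112)
ends [[0.5104 0.1079 0.087 ]
 [0.6007 0.1141 0.087 ]] white top [[0.5474 0.1927 0.087 ]]
```

Emit:
step_arm(
  series=[
    [[-2.8, 0, 0], [0, 0, 0], 0],
    [[-2.8, -0.03, 0], [0, 0, 0.1], 0],
    [[-2.75, -0.04, 1], [0, 0, 0], 0],
    [[0, 0, 3], [0, 0, 0], 0],
    [[0, 0, 0], [0, 0, 0], 0],
    [[0, 0, 0], [0, 0, 0], 0],
  ],
)

```text
t: 20.15
tool_pos: [0.5554, 0.1118, 0.1333]
tcp_rot: [[-0.105, 0.994, -0.001], [0.994, 0.105, 0.0], [0.0, -0.001, -1.0]]
contact_force: [0.1, 0.3, -0.2]
gripper_width: 0.498
```

```bash
python3 -c "
from h import *
to((.556,.111,.062),96)"
```

```text
t 20.15 pos [0.5554 0.1118 0.1333] yaw 96.03 tilt [-0.0007  0.0003 -1.    ] F [ 0.1255  0.3474 -0.2305] w 0.498 q7 0.79
dxyz cm [-0.0894  0.0518  7.1311] rz 0.02660606394326237
```

Emit:
step_arm(
  series=[
    [[-0.08, 0.05, 2], [0, 0, 0], 0],
    [[0, 0, 2.5], [0, 0, 0], 0],
    [[0, 0, 2], [0, 0, 0], 0],
    [[0, 0, 0.5], [0, 0, 0], 0],
    [[0, 0, 0], [0, 0, 0], 0],
  ],
)

```text
t: 20.65
tool_pos: [0.5565, 0.1115, 0.0636]
tcp_rot: [[-0.106, 0.994, 0.0], [0.994, 0.106, 0.0], [0.0, 0.0, -1.0]]
contact_force: [-0.8, -0.1, -0.3]
gripper_width: 0.499
```

Emit:
step_arm(
  series=[
    [[0, 0, 0], [0, 0, 0], -1],
    [[0, 0, 0], [0, 0, 0], -1],
    [[0, 0, 0], [0, 0, 0], -1],
    [[0, 0, 0], [0, 0, 0], -1],
    [[0, 0, 0], [0, 0, 0], -1],
  ],
  grip_force=60,
)

```text
t: 21.15
tool_pos: [0.5571, 0.1106, 0.0644]
tcp_rot: [[-0.105, 0.994, 0.002], [0.994, 0.105, 0.0], [-0.0, 0.002, -1.0]]
contact_force: [-1.4, -2.1, 5.7]
gripper_width: 0.141
```

```bash
python3 -c "
from h import *
to((.556,.111,.062),96);print(env.sense()['wrist_torque'])"
```

```text
t 21.15 pos [0.5571 0.1106 0.0644] yaw 96.02 tilt [ 0.002  0.    -1.   ] F [-1.4431 -2.1008  5.6852] w 0.141 q7 0.72
dxyz cm [ 0.0473 -0.1102  0.2412] rz 0.018487467177635608
[-0.2586  0.2364 -0.0781]
```

The bar is held. Turning it clockwise.

Emit:
step_arm(
  series=[
    [[0, 0, 0], [0, 0, 4], -1],
    [[0, 0, 0], [0, 0, 6], -1],
    [[0, 0, 0], [0, 0, 6], -1],
    [[0, 0, 0], [0, 0, 6], -1],
    [[0, 0, 0], [0, 0, 0], -1],
  ],
)

```text
t: 21.65
tool_pos: [0.5571, 0.1102, 0.0644]
tcp_rot: [[0.278, 0.961, 0.002], [0.961, -0.278, -0.001], [-0.0, 0.002, -1.0]]
contact_force: [-1.8, -2.0, 9.0]
gripper_width: 0.136
```

```bash
python3 -c "
from h import *
to((.556,.111,.062),96);print(env.sense()['wrist_torque'])"
```

```text
t 21.65 pos [0.5571 0.1102 0.0644] yaw 73.88 tilt [ 0.0021 -0.001  -1.    ] F [-1.7522 -1.9987  9.0116] w 0.136 q7 0.38
dxyz cm [ 0.0456 -0.1287  0.2396] rz -22.12119370373685
[-0.46    0.3115 -0.2599]
```

Emit:
step_arm(
  series=[
    [[0, 0, 0], [0, 0, 6], -1],
    [[0, 0, 0], [0, 0, 7], -1],
    [[0, 0, 0], [0, 0, 7], -1],
    [[0, 0, 0], [0, 0, 0], -1],
  ],
)

```text
t: 22.05
tool_pos: [0.557, 0.1099, 0.0644]
tcp_rot: [[0.59, 0.808, 0.002], [0.808, -0.59, -0.001], [-0.0, 0.002, -1.0]]
contact_force: [-2.0, -3.2, 9.1]
gripper_width: 0.139
```

```bash
python3 -c "
from h import *
to((.556,.111,.062),96);print(env.sense()['wrist_torque'])"
```

```text
t 22.05 pos [0.557  0.1099 0.0644] yaw 53.88 tilt [ 0.0018 -0.0015 -1.    ] F [-2.0376 -3.2425  9.0542] w 0.139 q7 0.09
dxyz cm [ 0.0285 -0.1419  0.2398] rz -42.124548675799026
[-0.7205  0.5099 -0.1225]
```

Emit:
step_arm(
  series=[
    [[0, 0, 0], [0, 0, 7], -1],
    [[0, 0, 0], [0, 0, 7], -1],
    [[0, 0, 0], [0, 0, 7], -1],
    [[0, 0, 0], [0, 0, 7], -1],
    [[0, 0, 0], [0, 0, 0], -1],
  ],
)

```text
t: 22.55
tool_pos: [0.5566, 0.1096, 0.0644]
tcp_rot: [[0.9, 0.436, 0.001], [0.436, -0.9, -0.002], [0.0, 0.002, -1.0]]
contact_force: [-4.9, -4.8, 10.9]
gripper_width: 0.14
```

```bash
python3 -c "
from h import *
to((.556,.111,.062),96);print(env.sense()['wrist_torque'])"
```

```text
t 22.55 pos [0.5566 0.1096 0.0644] yaw 25.88 tilt [ 0.0012 -0.002  -1.    ] F [-4.8749 -4.8489 10.8845] w 0.140 q7 -0.32
dxyz cm [ 0.0081 -0.1531  0.2384] rz -70.12495576550303
[-0.981   0.7103 -0.0776]
```

Emit:
step_arm(
  series=[
    [[0, 0, 0], [0, 0, 5], -1],
    [[0, 0, 0], [0, 0, 5], -1],
    [[0, 0, 0], [0, 0, 2], -1],
    [[0, 0, 0], [0, 0, 0], -1],
  ],
)

```text
t: 22.95
tool_pos: [0.5564, 0.1096, 0.0644]
tcp_rot: [[0.97, 0.244, 0.001], [0.244, -0.97, -0.002], [0.0, 0.002, -1.0]]
contact_force: [-3.4, -6.2, 13.1]
gripper_width: 0.139
```

```bash
python3 -c "
from h import *
to((.556,.111,.062),96);s=env.sense();print(s['wrist_torque'],s['effort'])"
```

```text
t 22.95 pos [0.5564 0.1096 0.0644] yaw 14.14 tilt [ 0.001  -0.0023 -1.    ] F [-3.3715 -6.2366 13.0602] w 0.139 q7 -0.49
dxyz cm [-0.0071 -0.1502  0.2367] rz -81.85672627834495
[-1.1602  0.8923  0.8293] [ -1.9843 -60.0312 -11.2415 -22.9168  -1.071   -2.4736  -1.4736]
```

The torque jumps to about 0.83 N·m at 82°, which is the dead stop. I'll ease off and release.

Emit:
step_arm(
  series=[
    [[0, 0, 0], [0, 0, -1.5], -1],
    [[0, 0, 0], [0, 0, 0], -0.3],
    [[0, 0, 0], [0, 0, 0], 0],
    [[0, 0, 0], [0, 0, 0], 0],
    [[0, 0, 0], [0, 0, 0], 0],
    [[0, 0, -2], [0, 0, 0], 0],
    [[0, 0, -4], [0, 0, 0], 0],
    [[0, 0, -4.5], [0, 0, 0], 0],
    [[0, 0, -4], [0, 0, 0], 0],
    [[0, 0, 0], [0, 0, 0], 0],
  ],
)

```text
t: 23.95
tool_pos: [0.559, 0.1123, 0.2135]
tcp_rot: [[0.963, 0.268, 0.009], [0.268, -0.963, 0.002], [0.009, -0.0, -1.0]]
contact_force: [-0.9, 0.5, -0.2]
gripper_width: 0.502
```

Emit:
step_arm(
  series=[
    [[0, -4, 0], [0, 0, 0], 0],
    [[0, -4, 0], [0, 0, 0], 0],
    [[0, -4, 0], [0, 0, 0], 0],
    [[-4, 0, 0], [0, 0, 0], 0],
    [[-4, 0, 0], [0, 0, 0], 0],
    [[0, 0, 0], [0, 0, 0], 0],
    [[0, 0, 0], [0, 0, 0], 0],
  ],
)

```text
t: 24.65
tool_pos: [0.4468, 0.2043, 0.2077]
tcp_rot: [[0.963, 0.269, 0.0], [0.269, -0.963, -0.001], [0.0, 0.001, -1.0]]
contact_force: [0.2, 0.5, -0.3]
gripper_width: 0.499
```

```bash
python3 - <<'E'
from h import *
to((.556,.111,.062),96)
a=cv2.resize(env.capture("top")[130:290,130:410],(700,400),interpolation=2)
m=env.camera_model("wrist");b=env.capture("wrist");np.savez("w7.npz",**{k:np.array(v) for k,v in m.items()});cv2.imwrite("pics/w7r.png",b)
cv2.imwrite("pics/w7.png",np.vstack([a[:290],cv2.resize(b,(700,437))[:300]]))
E
```

```text
t 24.65 pos [0.4468 0.2043 0.2077] yaw 15.58 tilt [ 0.0004 -0.0009 -1.    ] F [ 0.1817  0.5244 -0.2851] w 0.499 q7 -0.56
dxyz cm [ 8.0129 11.904  14.5866] rz -80.42163168720016
```

View pics/w7.png

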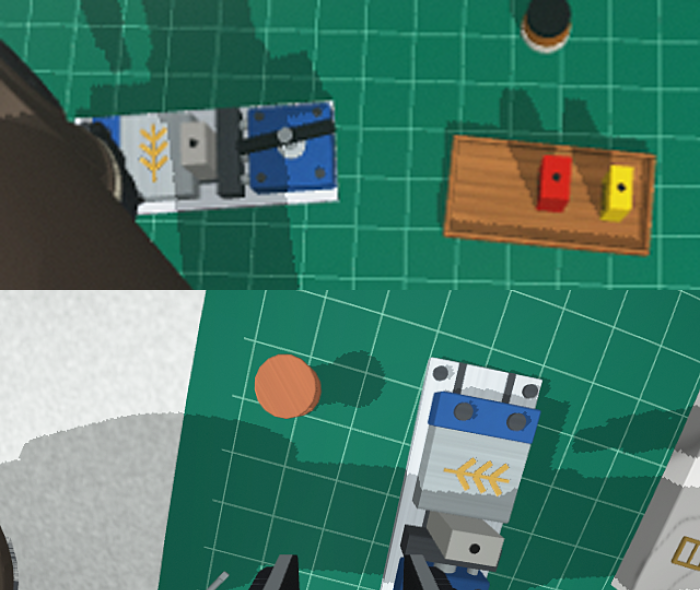

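White is clamped in the gap, and the bar now lies nearly across the clamp (about 80° turned). Red and yellow stand in the tray, and the arm is clear of everything.

```bash
python3 -c "
from plant import env
print(env.hand_in())"
```

```text
the job is handed in; nothing more can be done
None
```

The white 23 mm piece is clamped in the gap, and the job was handed in at about 24.7 s of the 72 s allowed.

- **Yellow (20 mm):** it went in freely with about 4.6 mm of play, so I put it back standing in the tray.
- **White (23 mm):** it went in without force and had about 1.6 mm of play. I stood it on the bed in the gap and let go.
- **Red (26 mm):** I did not try it. Both play readings put the gap at about 24.6 mm, so it could not fit.
- **T-handle:** I turned it about 80° clockwise to the dead stop, where the torque jumped to about 0.83 N·m. I then eased off slightly and released it.

The final pictures show white upright between the jaw and the block, the handle turned, and red and yellow standing in the tray. The jar and spool look undisturbed. The mallet was out of the last pictures, but the arm never went near it after the start. The arm is clear, with no contact force.

Two readings were less clear:
- **Gap width:** my first camera estimate was about 26.5 mm. I trusted the two touch measurements, which agreed with each other.
- **Bite:** the wrist torque was too noisy to show the moment the jaw bit. That it is firmly clamped rests on reaching the dead stop, well past the bite expected at about 29°.

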